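# Open the kitchen radio's battery door by its flush release

## Robot

A 6-joint arm with a two-finger parallel gripper is mounted at the origin on a cart in front of the work surface, level with it; the furniture and walls round the work are solid. World frame = base frame: x ahead of the robot, y to its left, z up, the work surface at z = 0. Lengths are in m, angles in rad, forces in N, time in s.
With the tool pointing down it reaches from about 0.25 to 0.8 m from the base axis. Payload 8.5 kg.
Tool frame: the origin (TCP) lies between the finger pads; the fingertips stand manip.tip_extent ahead of it and the grasp point (between the pads) lies 11 mm behind it (manip.tip_extent is the distance from the TCP to the fingertips, in m); z points along the fingers, y is the line along which they close (so a half turn about z gives the same grasp; the last joint's range is limited). The gripper opens to 85 mm and grips with 20 to 120 N. Pads are 22 mm wide; open, the fingers measure 114 mm over their backs; the gripper's body (76 mm by 85 mm) begins 54 mm behind the grasp point. The pads swing forward as they close: fully open they stand 13 mm farther back than shut.
Start: joints at [0, 0.238, -0.013, 1.319, 0, 1.571], TCP at [0.525, -0, 0.239] pointing down, gripper open.
Joint ranges: [-2.66, 2.66], [-1.03, 1.9], [-1.14, 1.46], [-1.82, 2.27], [-1.45, 1.34], [-3.14, 3.14]. Speed limits (rad/s): [2.22, 2.22, 2.79, 3.14, 3.14, 3.14].

## Interface

Orientations are given as a unit quaternion [x, y, z, w].
In Python, from bench import manip gives the robot as it stands.
- The arm moves only by the shell command python3 -m handwheel 'ROWS' [FORCE]. ROWS is JSON, one flat list of numbers, 7 for each row, row after row: the shift along the tool's x, y, z as a fraction of full scale, then the turn, a rotation vector about the tool's x, y, z as a fraction of full scale, then the closure, from -1 (fully open) to 1 (shut). In form: [tx, ty, tz, rx, ry, rz, grip, tx, ty, tz, rx, ry, rz, grip, ...]. A call has 1 to 10 rows; each row shifts and turns the commanded pose from where the row before left it, along the tool's axes as they then stand; what a row does not reach is not made up. Full scale, the value 1, is 20 mm for a shift and 0.1 rad for a turn. A row lasts 1/8 s, in which the tool goes at most 62.5 mm and 10.7 degrees, less where a joint would pass 70% of its speed; a pose out of reach is approached as far as the arm can. A call with a number of a shift or a turn outside -1 to 1 is refused whole. A call with a gripper value outside its range is refused whole. The fingers move at their own pace and stop on an object; FORCE is the grip in N (left out, the last holds). Time passes only in rows, so rows that do not move let the fingers close. It gives the time, the measured TCP pose, the force, the opening and the grip force at its end, in the units of the state.
- manip.sense(): the state, without advancing time (a new reading comes with each control period).
- manip.camera(name): name is "scene" or "side" or "wrist"; returns a dict with "frame" (400x640x3 uint8, red, green, blue), "fx", "fy", "cx", "cy" (pixels), "dist" ([k1, k2, p1, p2, k3] as OpenCV has them; the pictures are not rectified), "eye" and "orientation" of the camera in the world; the wrist camera has in their place "tool_from_camera" (4x4, takes a point from camera to tool coordinates, whose origin is the TCP and whose axes are the flange's). Camera axes: x right, y up, looking along -z (the intrinsics and any distortion apply to the point x, -y, -z); pixel columns grow to the right and rows downward; lengths in m; the calibration is good to about 2 mm. A picture is of the moment at which its call begins: read the wrist's pose just before it. There is no depth.
- manip.hand_in(): hands the job in; it is judged then, once.
Trained networks look in a picture, given as the dict that the camera call returned (one of the last four; its "shot" number tells which), for a name from the list of things; names that differ only in an ending like _2 or _b are one class to them, and where a whole thing is asked for, a point or a joint stands for the part that bears it (a point fixed in the world has none). Each returns a list of dicts, best first, with "confidence" (0 to 1); they miss things now and then, are a little off and sometimes report something else, mostly with a low value. They report only what shows in the picture. A call takes as long as a camera call. They do not tell look-alikes from the thing itself.
- manip.recognise(picture, thing): "bbox" ([centre column, centre row, width, height] in pixels, round what is visible of it).
- manip.masks_of(picture, thing): "mask" (400x640 bool, what is visible of it) and "bbox" ([centre column, centre row, width, height] in pixels, round what is visible of it).
The state is a dict: "time_s": time; "joint_positions": joint angles; "qvel": joint speeds; "tau": joint torques, N m; "tool_pos": TCP position; "ee_rot": TCP orientation; "ft_force": force on the tool from outside, world axes, zero at the start; "torque": the same for the moment, N m; "opening": finger opening in m; "gripper_force": force on a finger pad.
Only numpy, scipy, OpenCV 4.12 (cv2) and the standard library are available. Lean on these libraries where they do the work, as an engineer would, in place of code of your own. Each camera call takes 0.05 s, during which the arm holds its last target. There are 200 camera calls.

## Task

The kitchen radio lies on its face, ready for fresh batteries. Feel along the shallow channel beside the battery door for the flush recessed release and press it gently in with a fingertip until the door springs up, then push the door right back to its stop with the finger so that it stays open. Grip and lift nothing, do not shove the radio about, and leave the spare batteries standing where they are.

Things in the scene. Friction and masses are not known exactly. Their poses are not given: they have to be found in the camera images.
- radio: portable radio, grey back shell on black front shell, loose, face down, about 1.35 kg, 160 (x) x 290 (y) x 75 (z) mm plus a carrying handle 29 mm out at +x. Origin: centre of the underside, on the counter; its flat back is the top, z = 75 mm. x runs from the channel to the door's hinge, y along its length. An aerial 8 mm high lies on the back along x = 66 mm. Gentle pushes of a few newtons do not move it.
- channel_mid (a point): centre of the flat, rigid floor of the channel, at (-36.5, 0, 74) mm on the radio; the channel is 1 mm deep, 41 mm wide (x) and 126 mm long (y). The flush release, of the same grey plastic, sits somewhere along it: centred in x, its middle anywhere from y = -38 to +38 mm (differs each time, not given: to be felt, or seen as a rectangle with three fine ribs).
- release (a joint): how far the release is pressed straight down, m: 0 at rest, 0.005 fully in; it starts at about 1.5 N, takes 4.5 N at the bottom and springs back. At about 0.003 the door is let go. The release lies in a hole 34 mm (x) by 46 mm (y), edge chamfered 1.5 mm, and its face is 2.5 mm below the channel's floor.
- door (a joint): angle of the battery door, rad: 0 shut and flush with the back, springs up by itself to about 1.15 when released, 1.57 upright, 2.1 at its stop. From 1.15 on it swings freely (about 0.02 N m of its own weight); past upright it falls back and stays open.
- door_edge (a point): middle of the door's free edge (the edge next to the channel), on its outer face; it moves with the door. Shut, it is at (-11.5, 0, 75) mm on the radio. The door is 61 mm from hinge to free edge, 124 mm long in y, 3 mm thick; a catch lip 40 mm long hangs 10 mm below its inner face at this edge.
- hinge_mid (a point): middle of the door's hinge line, which runs along the radio's y, at (50, 0, 75) mm on the radio; the door swings up and over towards the radio's +x.
- spare_a: fresh battery, a cylinder 26 mm across and 50 mm tall with a small nub on top, standing loose on the counter; origin at the centre of its foot
- spare_b: another, the same
- spare_c: another, the same
- spare_d: another, the same
Things that resemble listed ones, but are neither listed nor needed, are in the scene too. What is shaped like the spare_c but green is not meant.

How it is judged:
On the way, in this order (a step that is already met when the one before it is completed fails the run):
1. the release is pressed in (value of joint release above 0.002 m), for 0.02 s.
2. the battery door springs up (value of joint door above 0.6 rad), for 0.1 s.
At the end, for the whole second after the job is handed in: The battery door stands open past 1.75 rad (stop at 2.1) at rest, the release has sprung back, the radio lies flat within 40 mm of where it was, and the four spare batteries stand upright (value of joint door above 1.75 rad and velocity of joint door between -0.1 and 0.1 rad/s and value of joint release below 0.0015 m and distance of radio from where it was at the start of the episode below 0.04 m and angle between radio's own z axis and vertical below 0.05 rad and linear speed of radio below 0.01 m/s and angle between each of spare_a, spare_b, spare_c, spare_d's own z axis and vertical below 0.1 rad); the robot touches nothing.
It fails at once if the radio is lifted or tipped (height (world z) of radio above 0.012 m or angle between radio's own z axis and vertical above 0.12 rad).
It fails at once if the radio is shoved more than 40 mm (distance of radio from where it was at the start of the episode above 0.04 m).
It fails at once if the radio is pressed harder than 40 N (contact force between radio and the fingers above 40 N or contact force between radio and the arm above 40 N).
It fails at once if a spare battery is moved more than 15 mm or knocked over (distance of any of spare_a, spare_b, spare_c, spare_d from where it was at the start of the episode above 0.015 m or angle between any of spare_a, spare_b, spare_c, spare_d's own z axis and vertical above 0.5 rad).
It also fails if it takes over 58 s, if anything falls off the work surface, if the arm or the gripper's body presses on something with over 40 N, if the wrist force passes 120 N, or if a joint passes its speed limit or range.

## Working session

There is one attempt and no reset: what is moved stays moved. The work goes in short steps, Python scripts to look and compute and a shell command to move; the robot and the scene stay as the last step left them, time stands still between calls to the robot, and variables do not carry over. Pictures are saved under pics/ and viewed, at most 10 in all, crops included, and the job is handed in when it is done.

```bash
mkdir -p pics; cat > h.py <<'E'
import numpy as np, cv2
from scipy.spatial.transform import Rotation as R
from bench import manip
def save(p,n): cv2.imwrite('pics/'+n,p['frame'][:,:,::-1])
def campose(p,s=None):
    if 'eye' in p:
        return np.array(p['eye']),R.from_quat(p['orientation']).as_matrix()
    T=np.array(p['tool_from_camera']); Rt=R.from_quat(s['ee_rot']).as_matrix()
    return Rt@T[:3,3]+np.array(s['tool_pos']),Rt@T[:3,:3]
def K(p): return np.array([[p['fx'],0,p['cx']],[0,p['fy'],p['cy']],[0,0,1.]]),np.array(p['dist'],float)
def px2w(p,uv,z,s=None):
    e,M=campose(p,s);k,d=K(p)
    n=cv2.undistortPoints(np.array(uv,float).reshape(-1,1,2),k,d)[:,0]
    r=np.c_[n[:,0],-n[:,1],-np.ones(len(n))]@M.T
    return e+r*((z-e[2])/r[:,2])[:,None]
def w2px(p,X,s=None):
    e,M=campose(p,s);k,d=K(p)
    c=(np.array(X,float).reshape(-1,3)-e)@M; c=c*[1,-1,-1]
    return cv2.projectPoints(c,np.zeros(3),np.zeros(3),k,d)[0][:,0]
E
python3 - <<'E'
from h import *
s=manip.sense();print(s,manip.tip_extent)
ims=[]
for n in('scene','wrist','side'):
    p=manip.camera(n);save(p,n+'0.png')
    print(n,p.get('eye'))
    for t in('radio','channel_mid','release','door','spare_a'):
        print(t,[(np.round(b['bbox']),round(b['confidence'],2)) for b in manip.recognise(p,t)])
E
```

```text
{'time_s': 0.0, 'joint_positions': array([-3.33616769e-05,  2.38786523e-01, -1.42557636e-02,  1.31921865e+00,
        2.77240988e-05,  1.57080495e+00]), 'qvel': array([-5.21447071e-04,  9.71946523e-04, -5.48614982e-04,  1.15835711e-04,
       -2.57864848e-04, -4.80233013e-05]), 'tau': array([ 1.29771975e-03, -5.38790166e+01,  3.46437156e+01,  1.83730113e-02,
        1.69192181e-04,  6.54446694e-05]), 'tool_pos': array([ 5.24586872e-01, -9.21713700e-06,  2.38674030e-01]), 'ee_rot': array([ 7.07121442e-01,  7.07091741e-01, -5.08008027e-04, -5.27624731e-04]), 'ft_force': array([-1.06348369,  0.36535683, -0.05631736]), 'torque': array([ 0.05108644, -0.00034266,  0.03991266]), 'gripper_force': 0.0, 'opening': 0.08522384571285925} 0.008
scene [ 0.09913277 -0.5687925   0.79688197]
radio [(array([315., 178., 135., 102.]), 0.66)]
channel_mid [(array([313., 178., 130., 102.]), 0.68), (array([313., 161.,  49.,  35.]), 0.55)]
release [(array([301., 176.,  21.,  14.]), 0.49)]
door [(array([313., 161.,  46.,  35.]), 0.75)]
spare_a [(array([342., 278.,  14.,  21.]), 0.77), (array([364., 269.,  12.,  25.]), 0.64), (array([393., 251.,  13.,  23.]), 0.6), (array([341., 244.,  12.,  19.]), 0.55), (array([379., 264.,   9.,  20.]), 0.52)]
wrist None
radio [(array([372., 220., 209., 296.]), 0.67)]
channel_mid [(array([372., 218., 206., 304.]), 0.6)]
release [(array([332., 250.,  36.,  45.]), 0.69)]
door []
spare_a [(array([293., 358.,  24.,  22.]), 0.71)]
side [0.39099163 0.71913988 0.59256364]
radio [(array([274., 242., 102., 107.]), 0.79)]
channel_mid [(array([274., 241., 108., 112.]), 0.75)]
release [(array([303., 224.,  17.,  12.]), 0.57)]
door [(array([278., 223.,  38.,  37.]), 0.59)]
spare_a [(array([347., 185.,  10.,  24.]), 0.66), (array([320., 183.,   8.,  21.]), 0.65), (array([364., 191.,   5.,  20.]), 0.57), (array([338., 199.,  11.,  21.]), 0.5), (array([335., 181.,  12.,  16.]), 0.46), (array([276., 222.,  32.,  32.]), 0.42)]
```

View pics/wrist0.png

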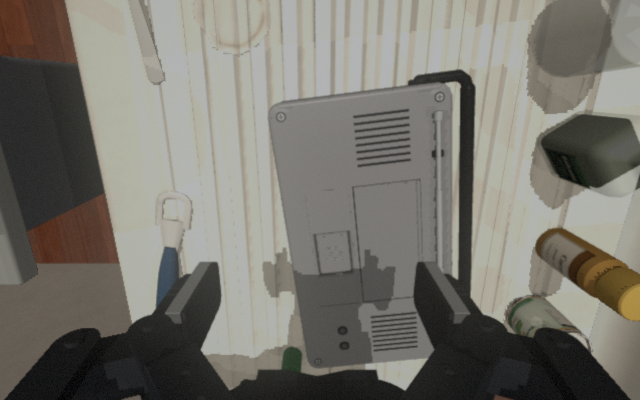

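View pics/scene0.png

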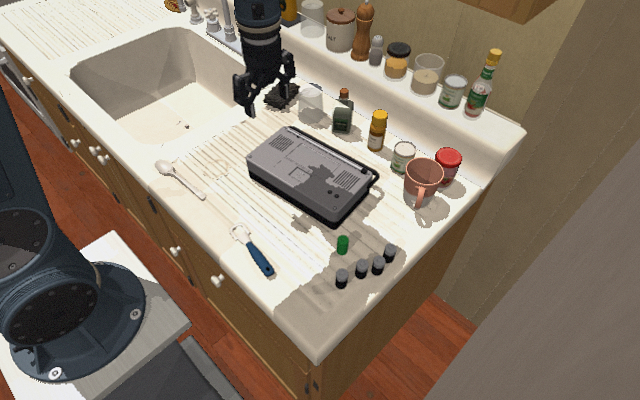

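The wrist view shows the radio face down with its handle on the right (+x). The ribbed release is at about (333,252), the door spans about (353–422, 180–303), and the aerial is at about (437,180). In the scene view, four dark spares stand at about (342,278), (361,268), (378,264) and (390,253). The green one at (342,244) is the look-alike, and none of them are near the work.

```bash
python3 - <<'E'
from h import *
s=manip.sense();p=manip.camera('wrist')
m=manip.masks_of(p,'release');print([(x['bbox'],x['confidence']) for x in m])
g=p['frame'][150:330,270:450,::-1]
cv2.imwrite('pics/crop1.png',cv2.convertScaleAbs(cv2.resize(g,None,fx=3.3,fy=3.3,interpolation=cv2.INTER_CUBIC),alpha=1.3))
pts=dict(screwTL=(281,117),screwTR=(439,97),screwBL=(318,361),doorTL=(353,186),doorTR=(420,179),rel=(333,252),chTL=(306,191),relbb=(332,250))
w=px2w(p,list(pts.values()),.075,s)
for k,v in zip(pts,w): print(k,v.round(4))
a=w[0]-w[2];print('yaw',np.degrees(np.arctan2(-a[0],a[1])))
b=w[1]-w[0];print('yaw',np.degrees(np.arctan2(b[1],b[0])))
for n in('scene','side'):
    q=manip.camera(n);r=manip.recognise(q,'release')
    for x in r: print(n,px2w(q,[x['bbox'][:2]],.073)[0].round(4),x['confidence'])
    if n=='scene':
        for x in manip.recognise(q,'spare_a'):print(px2w(q,[x['bbox'][:2]],.025)[0].round(3))
E
```

```text
[([330.3, 249.5, 37.8, 48.0], 0.6)]
screwTL [0.4939 0.0563 0.075 ]
screwTR [0.6287 0.073  0.075 ]
screwBL [ 0.5265 -0.2076  0.075 ]
doorTL [ 0.5584 -0.0058  0.075 ]
doorTR [0.6196 0.001  0.075 ]
rel [ 0.541  -0.0735  0.075 ]
chTL [ 0.5149 -0.0106  0.075 ]
relbb [ 0.54   -0.0713  0.075 ]
yaw 7.029163555758295
yaw 7.031702322717574
scene [ 0.5579 -0.1068  0.073 ] 0.63
scene [ 0.5408 -0.0797  0.073 ] 0.46
[ 0.516 -0.358  0.025]
[ 0.435 -0.32   0.025]
[ 0.477 -0.343  0.025]
[ 0.491 -0.264  0.025]
[ 0.557 -0.361  0.025]
side [0.5833 0.0106 0.073 ] 0.21
```

View pics/crop1.png

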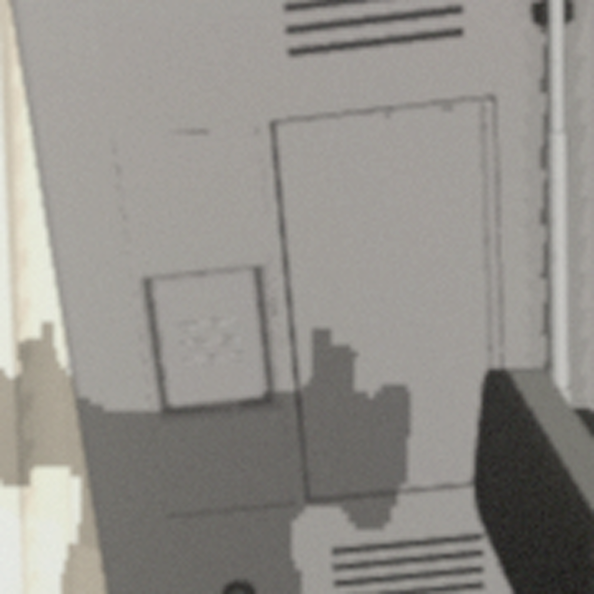

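The crop shows a single ribbed rectangle, with corners at about (147,277), (260,267), (270,398) and (164,410) and its centre at image pixel (334,252). That puts the release near world (0.542, -0.073). The radio's yaw is 7° and its origin is about (0.578, -0.066). Next I turn the tool so the shut fingers' long side lies along radio y.

```bash
python3 -m handwheel '[0,0,0,0,0,1,1, 0,0,0,0,0,1,1]' 20; python3 - <<'E'
from h import *
print(manip.sense()['joint_positions'][5]);print(np.round(manip.camera('wrist')['tool_from_camera'],3))
E
```

```text
time_s: 1.5
tool_pos: [0.525, -0.0, 0.2393]
ee_rot: [0.775, 0.632, -0.0, -0.0]
ft_force: [0.2, -0.4, -0.1]
opening: 0.0515
gripper_force: 0.0
1.7740547345448163
[[ 0.001  0.95   0.311  0.081]
 [ 1.    -0.001 -0.001 -0.   ]
 [-0.001  0.311 -0.95  -0.135]
 [ 0.     0.     0.     1.   ]]
```

```bash
python3 -m handwheel '[0,0,0,0,0,-1,1, 0,0,0,0,0,-1,1, 0,0,0,0,0,-1,1, 0,0,0,0,0,-1,1, 0,0,0,0,0,-1,1, 0,0,0,0,0,-1,1, 0,0,0,0,0,-1,1, 0,0,0,0,0,-1,1, 0,0,0,0,0,-1,1, 0,0,0,0,0,-1,1]' >/dev/null; python3 -m handwheel '[0,0,0,0,0,-1,1, 0,0,0,0,0,-1,1, 0,0,0,0,0,-1,1, 0,0,0,0,0,-1,1, 0,0,0,0,0,-1,1, 0,0,0,0,0,-1,1, 0,0,0,0,0,-1,1, 0,0,0,0,0,-1,1, 0,0,0,0,0,-0.93,1]'>/dev/null; python3 -m handwheel '[0,-1,0,0,0,0,1, 0,-1,0,0,0,0,1, 0,-1,0,0,0,0,1, -0.42,-0.73,0,0,0,0,1, 0,0,1,0,0,0,1, 0,0,1,0,0,0,1, 0,0,1,0,0,0,1, 0,0,1,0,0,0,1, 0,0,0,0,0,0,1]'
python3 - <<'E'
from h import *
s=manip.sense();p=manip.camera('wrist');save(p,'w2.png')
r=manip.recognise(p,'release');print(r,[px2w(p,[x['bbox'][:2]],.0725,s)[0].round(4) for x in r])
print(R.from_quat(s['ee_rot']).as_matrix().round(3),s['tool_pos'])
o=np.array([.578,-.066,.074]);c,q=np.cos(np.radians(7.03)),np.sin(np.radians(7.03))
M=np.array([[c,-q,0],[q,c,0],[0,0,1]])
L=[(-57,63,0),(-16,63,0),(-57,-63,0),(-16,-63,0),(-11.5,62,1),(-11.5,-62,1)]
f=p['frame'].copy()
for u in w2px(p,o+np.array(L)*.001@M.T,s): cv2.drawMarker(f,tuple(int(v) for v in u),(255,0,0),cv2.MARKER_CROSS,8)
cv2.imwrite('pics/w2.png',f[:,:,::-1])
E
```

```text
time_s: 5.05
tool_pos: [0.5419, -0.0733, 0.158]
ee_rot: [-0.061, 0.998, 0.0, -0.001]
ft_force: [0.0, -0.4, 0.7]
opening: 0.0001
gripper_force: 0.0
[{'bbox': [308.9, 204.9, 65.7, 48.1], 'confidence': 0.95}] [array([ 0.5397, -0.0784,  0.0725])]
[[-0.993 -0.122 -0.003]
 [-0.122  0.993  0.   ]
 [ 0.003  0.001 -1.   ]] [ 0.54190771 -0.0733382   0.15795822]
```

View pics/w2.png

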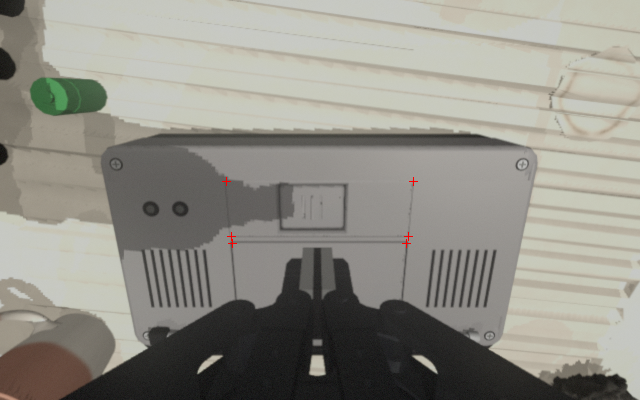

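The overlay (red crosses) sits on the channel and door corners. The release spans (280,184)–(347,229), so its centre is about (313,206), roughly 1.5 mm toward -y from the tool. I'll correct for that and descend.

```bash
python3 -m handwheel '[0,-0.08,1,0,0,0,1, 0,0,1,0,0,0,1, 0,0,1,0,0,0,1, 0,0,0.5,0,0,0,1, 0,0,0,0,0,0,1]'; python3 -m handwheel '[0,0,0.1,0,0,0,1, 0,0,0.1,0,0,0,1, 0,0,0.1,0,0,0,1,0,0,0,0,0,0,1]'
```

```text
time_s: 5.78
tool_pos: [0.5427, -0.0747, 0.0894]
ee_rot: [-0.061, 0.998, 0.0, -0.0]
ft_force: [-0.2, -0.3, -0.6]
opening: -0.0001
gripper_force: 0.0
time_s: 6.28
tool_pos: [0.5425, -0.0746, 0.0833]
ee_rot: [-0.061, 0.998, -0.0, -0.0]
ft_force: [-0.7, 0.4, 0.4]
opening: -0.0003
gripper_force: 0.0
```

```bash
python3 -m handwheel '[0,0,0.06,0,0,0,1, 0,0,0.06,0,0,0,1, 0,0,0,0,0,0,1]'; python3 -m handwheel '[0,0,0.06,0,0,0,1, 0,0,0,0,0,0,1]';python3 -m handwheel '[0,0,0.06,0,0,0,1, 0,0,0,0,0,0,1]'
```

```text
time_s: 6.65
tool_pos: [0.5425, -0.0746, 0.0808]
ee_rot: [-0.061, 0.998, 0.0, -0.0]
ft_force: [0.1, 0.1, 0.4]
opening: 0.0001
gripper_force: 0.0
time_s: 6.9
tool_pos: [0.5426, -0.0746, 0.0797]
ee_rot: [-0.061, 0.998, -0.0, -0.0]
ft_force: [-0.5, 0.0, 1.0]
opening: 0.0002
gripper_force: 0.0
time_s: 7.15
tool_pos: [0.5426, -0.0746, 0.0785]
ee_rot: [-0.061, 0.998, -0.0, -0.0]
ft_force: [-0.7, 0.3, 1.9]
opening: -0.0001
gripper_force: 0.8
```

The tip is at 0.0705, inside the hole and about 1 mm into the release. I keep pressing.

```bash
python3 -m handwheel '[0,0,0.06,0,0,0,1, 0,0,0,0,0,0,1]'; python3 -m handwheel '[0,0,0.06,0,0,0,1, 0,0,0,0,0,0,1]';python3 -m handwheel '[0,0,0.05,0,0,0,1, 0,0,0,0,0,0,1]'
python3 - <<'E'
from h import *
p=manip.camera('side');print([(x['bbox'],x['confidence']) for x in manip.recognise(p,'door')])
cv2.imwrite('pics/side3.png',cv2.resize(p['frame'][140:300,180:380,::-1],None,fx=3,fy=3))
E
```

```text
time_s: 7.4
tool_pos: [0.5426, -0.0746, 0.0772]
ee_rot: [-0.061, 0.998, -0.0, -0.0]
ft_force: [0.1, -0.0, 1.8]
opening: -0.0
gripper_force: 0.8
time_s: 7.65
tool_pos: [0.5426, -0.0746, 0.0762]
ee_rot: [-0.061, 0.998, -0.0, 0.0]
ft_force: [-1.4, -0.3, 5.7]
opening: 0.0
gripper_force: 2.7
time_s: 7.9
tool_pos: [0.5426, -0.0746, 0.0758]
ee_rot: [-0.061, 0.998, -0.0, 0.0]
ft_force: [-2.7, 0.9, 11.2]
opening: 0.0001
gripper_force: 7.2
[([274.2, 213.9, 30.3, 45.2], 0.59)]
```

View pics/side3.png

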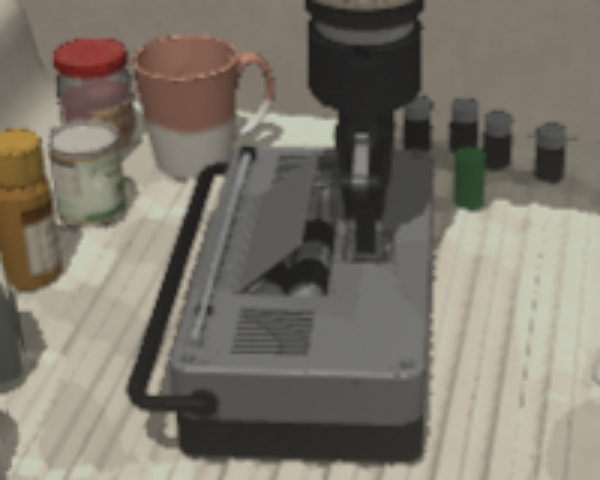

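The side view shows the door sprung up, with the battery bay open at crop (310,260). The release is fully in at 11 N, the spares are standing, and the radio is in place. I'll rise straight up, then push toward radio +x (tool -x).

```bash
python3 -m handwheel '[0,0,-0.4,0,0,0,1, 0,0,-0.6,0,0,0,1, 0,0,-0.6,0,0,0,1, -0.5,0,0,0,0,0,1, -0.5,0,0,0,0,0,1, -0.3,0,0,0,0,0,1, 0,0,0,0,0,0,1]'; python3 -m handwheel '[-0.3,0,0,0,0,0,1, -0.3,0,0,0,0,0,1, -0.3,0,0,0,0,0,1, -0.3,0,0,0,0,0,1]';python3 -m handwheel '[-0.3,0,0,0,0,0,1, -0.3,0,0,0,0,0,1, -0.3,0,0,0,0,0,1, -0.3,0,0,0,0,0,1, 0,0,0,0,0,0,1]'
python3 - <<'E'
from h import *
p=manip.camera('side');cv2.imwrite('pics/side4.png',cv2.resize(p['frame'][140:300,180:380,::-1],None,fx=3,fy=3))
E
```

```text
time_s: 8.88
tool_pos: [0.5687, -0.0713, 0.1065]
ee_rot: [-0.061, 0.998, 0.0, -0.0]
ft_force: [-0.3, -0.7, -0.2]
opening: -0.0
gripper_force: 0.0
time_s: 9.38
tool_pos: [0.5926, -0.0684, 0.1071]
ee_rot: [-0.061, 0.998, 0.0, -0.0]
ft_force: [0.0, 0.1, 0.0]
opening: -0.0005
gripper_force: 0.2
time_s: 10.0
tool_pos: [0.6165, -0.0655, 0.1069]
ee_rot: [-0.061, 0.998, 0.0, 0.0]
ft_force: [-0.8, 0.3, 0.5]
opening: 0.0001
gripper_force: 0.0
```

View pics/side4.png

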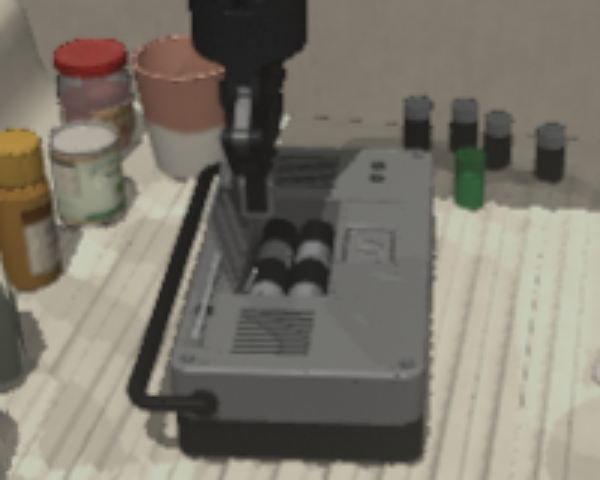

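The door is tilted back past upright (crop (225,235)). I'll push 10 mm more, then back off and rise clear.

```bash
python3 -m handwheel '[-0.25,0,0,0,0,0,1, -0.25,0,0,0,0,0,1, 0,0,0,0,0,0,1]'; python3 -m handwheel '[0.5,0,0,0,0,0,1, 0.8,0,0,0,0,0,1, 1,0,-0.5,0,0,0,1, 1,0,-1,0,0,0,1, 1,0,-1,0,0,0,1, 1,0,-1,0,0,0,1, 0,0,-1,0,0,0,1, 0,0,0,0,0,0,1, 0,0,0,0,0,0,1]'
python3 - <<'E'
from h import *
p=manip.camera('side');cv2.imwrite('pics/side5.png',cv2.resize(p['frame'][140:300,180:380,::-1],None,fx=3,fy=3))
s=manip.sense();p=manip.camera('wrist');save(p,'w5.png')
E
```

```text
time_s: 10.42
tool_pos: [0.6264, -0.0643, 0.107]
ee_rot: [-0.061, 0.998, 0.0, 0.0]
ft_force: [-0.4, 0.4, 0.1]
opening: -0.0002
gripper_force: 0.0
time_s: 11.55
tool_pos: [0.5203, -0.0773, 0.1964]
ee_rot: [-0.061, 0.998, 0.0, -0.0]
ft_force: [-0.4, -0.7, -0.4]
opening: 0.0001
gripper_force: 0.0
```

View pics/side5.png

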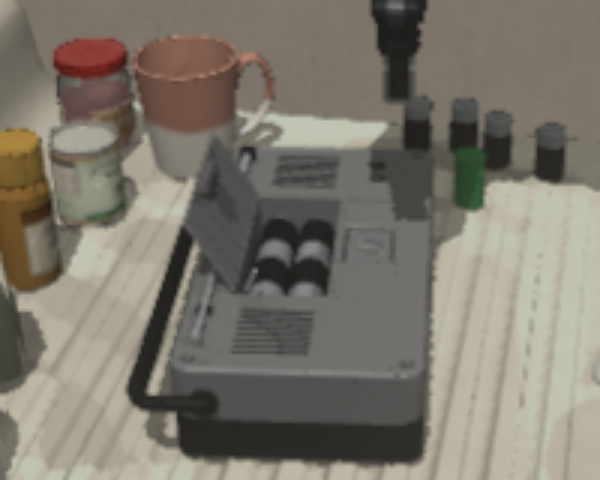

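View pics/w5.png

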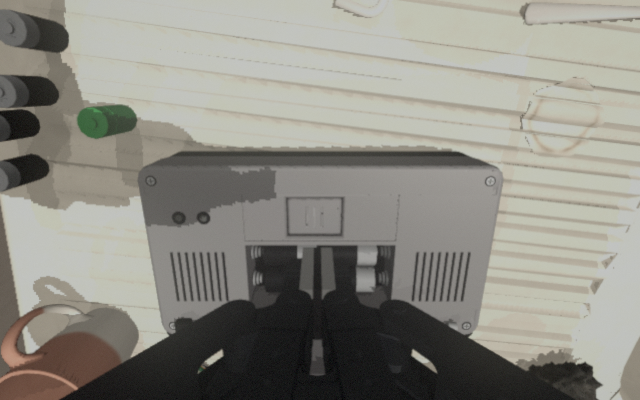

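In the side view the door leans back over the aerial and handle, its free edge running from crop (190,222) to (215,138). The wrist view shows the radio unmoved, the release back up at (315,215) and the spares standing. I'll check the door angle by projecting its edge.

```bash
python3 - <<'E'
from h import *
p=manip.camera('side');c,q=np.cos(np.radians(7.03)),np.sin(np.radians(7.03))
M=np.array([[c,-q,0],[q,c,0],[0,0,1]]);o=np.array([.578,-.066,0])
for t in(1.15,1.57,1.75,1.9,2.1):
    L=np.array([(.05-.0615*np.cos(t),y,.075+.0615*np.sin(t)) for y in(.062,-.062)])
    print(t,((w2px(p,o+L@M.T)-[180,140])*3).round())
E
```

```text
1.15 [[263. 220.]
 [285. 130.]]
1.57 [[224. 212.]
 [250. 122.]]
1.75 [[207. 213.]
 [235. 123.]]
1.9 [[193. 216.]
 [222. 126.]]
2.1 [[177. 222.]
 [208. 131.]]
```

```bash
python3 -c "
from bench import manip
print(manip.hand_in())"
```

```text
the job is handed in; nothing more can be done
None
```

I pressed the release, the battery door sprang up, and I pushed it back to about its stop (roughly 2.0–2.1 rad by the side camera). The radio looked unmoved, the four spares were standing, and the arm was clear when I handed in; the judge's verdict was not shown.

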